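Stamp the dish, then index its carriage to the ball detent and hold

ROBOT

A 6-joint arm with a two-finger parallel gripper is mounted at the origin on a cart in front of the work surface, level with it; the furniture and walls round the work are solid. World frame = base frame: x ahead of the robot, y to its left, z up, the work surface at z = 0. Lengths are in m, angles in rad, forces in N, time in s.
With the tool pointing down it reaches from about 0.325 to 1 m from the base axis. Payload 5.1 kg.
Tool frame: the origin (TCP) lies midway between the tips of the shut fingers; the grasp point (between the pads) lies 19 mm behind it; z points along the fingers, y is the line along which they close (so a half turn about z gives the same grasp; the last joint's range is limited). The gripper opens to 85 mm and grips with 20 to 120 N. Pads are 22 mm wide; open, the fingers measure 114 mm over their backs; the gripper's body (76 mm by 85 mm) begins 54 mm behind the grasp point. The pads swing forward as they close: fully open they stand 13 mm farther back than shut.
Start: joints at [-1.306, 0.124, 1.65, -0, 1.367, -0.083], TCP at [0.222, -0.611, 0.231] pointing down, gripper open.
Joint ranges: [-2.61, 2.61], [-1.02, 2.33], [0.03, 2.71], [-1.35, 4.49], [0.32, 2.68], [-2.91, 2.91]. Speed limits (rad/s): [2.57, 2.57, 3.14, 3.14, 3.14, 3.14].

INTERFACE

Orientations are given as a rotation vector (axis times angle).
In Python, from rig import robot gives the robot as it stands.
- The arm moves only by the shell command python3 -m jog 'ROWS' [FORCE]. ROWS is JSON, a list of rows, each a list of 5 numbers: the shift along the tool's x, y, z in mm, then the turn about the tool's z in degrees, then the finger opening in mm, from 0 to 85.4. A call has 1 to 20 rows; each row shifts and turns the commanded pose from where the row before left it, along the tool's axes as they then stand; what a row does not reach is not made up. A row lasts 1/10 s, in which the tool goes at most 50 mm and 8.59 degrees, less where a joint would pass 70% of its speed; a pose out of reach is approached as far as the arm can. A call is refused whole if a number of a shift passes 50 or a number of a turn 8.59, either way. A call with a gripper value outside its range is refused whole. The fingers move at their own pace and stop on an object; FORCE is the grip in N (left out, the last holds). Time passes only in rows, so rows that do not move let the fingers close. It gives the time, the measured TCP pose, the force, the opening and the grip force at its end, in the units of the state.
- robot.sense(): the state, without advancing time (a new reading comes with each control period).
- robot.camera(name): name is "scene" or "side" or "wrist"; returns (picture, depth): 480x640x3 uint8, red, green, blue; 480x640 float32, m along the optical axis (not along the pixel's ray), 0 where there is no reading.
- robot.calibration(name): a dict with "K" (3x3 intrinsics, pixels), "R" (3x3) and "t" (3): a world point X has camera coordinates R X + t; the wrist camera has in their place "tool_from_camera" (4x4, takes a point from camera to tool coordinates, whose origin is the TCP and whose axes are the flange's). Camera axes: x right, y down, z forward; pixel columns grow to the right and rows downward; lengths in m; the calibration is good to about 2 mm. A picture is of the moment at which its call begins: read the wrist's pose just before it. calibration takes no time and is no camera call.
- robot.sign_off(): hands the job in; it is judged then, once.
Trained networks look in the newest picture that a camera, given by its name, has taken for a name from the list of things; names that differ only in an ending like _2 or _b are one class to them, and where a whole thing is asked for, a point or a joint stands for the part that bears it (a point fixed in the world has none). Each returns a list of dicts, best first, with "confidence" (0 to 1); they miss things now and then, are a little off and sometimes report something else, mostly with a low value. They report only what shows in the picture. A call takes as long as a camera call.
- robot.look_for(camera, target): "position" ([x, y, z] in m, in world coordinates, good to about 4 mm: the middle of the surface that is visible of it).
- robot.outline_of(camera, target): "pixels" (480x640 bool, what is visible of it).
- robot.mark_of(camera, target): "position" ([x, y, z] in m, in world coordinates, good to about 4 mm: a listed point, or the origin of a listed thing).
The state is a dict: "clock": time; "joint_positions": joint angles; "joint_vel": joint speeds; "joint_efforts": joint torques, N m; "ee_pos": TCP position; "tool_rot": TCP orientation; "wrist_force": force on the tool from outside, world axes, zero at the start; "moment": the same for the moment, N m; "opening": finger opening in m; "grasp_force": force on a finger pad.
Only numpy, scipy, OpenCV 4.12 (cv2) and the standard library are available. Lean on these libraries where they do the work, as an engineer would, in place of code of your own. Each camera call takes 0.05 s, during which the arm holds its last target. There are 200 camera calls.

TASK

Press the blue spring stamp above the petri dish all the way down to its stop to mark the dish, and let it spring back up. Then grip the carriage's black handle and slide the carriage along its rail, away from the stamp, until you feel the ball of the red index block click into the carriage's notch; do not push on past the notch. Finish there with the handle still gripped, holding the carriage still at the notch for the reading, and leave the bottles and the cup alone.

Things in the scene. Friction and masses are not known exactly. Their poses are not given: they have to be found in the camera images.
- rail: fixed grey base plate of the jig, 150 x 345 x 10 mm; origin on the worktop, on the rail's centre line (plate: x -73 to +77, y -145 to +200 mm); x, y level, z up. The carriage slides towards its own -y. A steel column (x +58, y +147 mm) and white arm, 28 mm wide, top 85 mm above the worktop, carry the stamp
- stamp_head (a point): centre of the top face of the blue mushroom head of the spring stamp, 34 mm wide, 116 mm above the worktop when up; it stands at x = 0, y = +147 mm of the rail. Pressed straight down it moves 12 mm to a rigid stop (2.4 N at the start, 6 N at the stop) and springs back by itself
- stamp_body (a joint): travel of the stamp in m: 0 up, 0.012 fully down at its stop
- handle (a point): centre of the carriage's black handle, an upright block 20 x 20 mm (sides along the rail's x and y), 34 mm high, top 76 mm and this centre 59 mm above the worktop; under it a 14 mm neck to the carriage plate (top 30 mm above the worktop). 110 mm from the petri dish's centre (63 mm wide, 13 mm high, fixed on the carriage); on the rail's centre line, like the stamp
- carriage_body (a joint): travel of the carriage in m along the rail's -y, 0 at the stamp end, 0.150 at the far end stop; about 1 N of friction. The dish is under the stamp while this is below 0.03
- notch (a point): the notch in the brass index plate on the near edge of the carriage, 32 mm towards the rail's -x from the handle's centre line and at the same y; it lies between two rounded ridges 12 mm apart
- index_block: fixed red block, 26 x 24 x 26 mm, at a varying place along the rail; origin: centre of its underside, axes parallel to the rail's. Its sprung 10 mm ball is in the notch when notch and block have equal y along the rail. Going there, about 5 N of resistance begins 13 mm before the notch and ends 6 mm before it, then the ball drops in; an equal ridge lies beyond
- blue_bottle: small white bottle with a blue cap, 36 x 36 x 97 mm, standing loose; origin at the centre of its underside; leave alone
- pink_bottle: small white bottle with a red cap, 36 x 36 x 97 mm, standing loose; origin at the centre of its underside; leave alone
- cup: specimen cup with a red lid, 65 x 65 x 66 mm, standing loose; origin at the centre of its underside; leave alone

How it is judged:
On the way, in this order (a step that is already met when the one before it is completed fails the run):
1. the stamp is pressed to its stop while the dish is under it (value of joint stamp_body above 0.0108 m and value of joint carriage_body below 0.03 m), for 0.1 s.
2. the stamp has sprung back up with the dish still under it (value of joint stamp_body below 0.002 m and value of joint carriage_body below 0.03 m), for 0.1 s.
At the end, for the whole second after the job is handed in: the carriage stands still with the ball in its notch (within 3 mm along the rail), the handle is gripped with more than 5 N between the fingers, and the stamp is up (y of notch in the frame of index_block between -0.003 and 0.003 m and contact force between the fingers and carriage_body above 5 N and distance between the grasp point and handle below 0.03 m and velocity of joint carriage_body between -0.005 and 0.005 m/s and value of joint stamp_body below 0.002 m); the arm keeps its last pose, push and grip.
It fails at once if the carriage is pushed more than 10 mm past the notch (y of notch in the frame of index_block below -0.01 m).
It fails at once if a bottle or the cup is moved more than 20 mm (distance of any of blue_bottle, pink_bottle, cup from where it was at the start of the episode above 0.02 m).
It also fails if it takes over 45 s, if anything falls off the work surface, if the arm or the gripper's body presses on something with over 40 N, if the wrist force passes 120 N, or if a joint passes its speed limit or range.

## Working session

There is one attempt and no reset: what is moved stays moved. The work goes in short steps, Python scripts to look and compute and a shell command to move; the robot and the scene stay as the last step left them, time stands still between calls to the robot, and variables do not carry over. Pictures are saved under pics/ and viewed, at most 10 in all, crops included, and the job is handed in when it is done.

```bash
mkdir -p pics
cat > h.py <<'E'
from rig import robot
import numpy as np, cv2
from scipy.spatial.transform import Rotation as Ro
E
python3 - <<'E'
from h import *
s=robot.sense();print(s)
for c in("scene","side"):
    p,d=robot.camera(c);cv2.imwrite(f"pics/{c}0.png",p[:,:,::-1])
    for t in("stamp_head","handle","notch","index_block","rail","blue_bottle","pink_bottle","cup"):
        print(c,t,[(np.round(r["position"],4),round(r["confidence"],2)) for r in robot.mark_of(c,t)[:2]])
E
```

```text
{'clock': 0.0, 'joint_positions': array([-1.30561325e+00,  1.24493283e-01,  1.65171200e+00,  7.27425681e-06,
        1.36747304e+00, -8.26174923e-02]), 'joint_vel': array([ 0.00166875,  0.0004481 , -0.00050436,  0.00070618,  0.00025419,
       -0.0005004 ]), 'joint_efforts': array([ 8.65492511e-04, -4.23617470e+01, -3.65451050e+01, -2.54819713e-05,
        6.88481145e-03, -9.38020435e-06]), 'ee_pos': array([ 0.22134081, -0.61049353,  0.2300382 ]), 'tool_rot': array([-3.09216340e+00, -5.43212663e-01,  2.87309650e-04]), 'wrist_force': array([0.51514959, 0.1342566 , 0.18471571]), 'moment': array([-0.01505337, -0.00756228,  0.00487336]), 'grasp_force': 0.0, 'opening': 0.08522246804566574}
scene stamp_head [(array([0.5602, 0.3092, 0.1178]), 0.63)]
scene handle [(array([0.5319, 0.2008, 0.0631]), 0.58)]
scene notch [(array([0.4999, 0.2038, 0.0229]), 0.61)]
scene index_block []
scene rail [(array([ 0.5212,  0.1614, -0.0028]), 0.92), (array([0.4514, 0.1273, 0.0073]), 0.22)]
scene blue_bottle [(array([ 0.423 , -0.145 ,  0.0013]), 0.65)]
scene pink_bottle [(array([ 0.4172, -0.2276, -0.0031]), 0.58)]
scene cup [(array([ 0.462 , -0.3472,  0.0012]), 0.82), (array([0.5618, 0.3096, 0.118 ]), 0.47)]
side stamp_head [(array([0.56  , 0.3061, 0.1132]), 0.4)]
side handle [(array([0.5301, 0.2014, 0.0606]), 0.91), (array([ 5.203e-01,  1.670e-01, -2.000e-04]), 0.56)]
side notch [(array([0.4967, 0.2046, 0.0241]), 0.93)]
side index_block [(array([0.4538, 0.1257, 0.0089]), 0.66)]
side rail [(array([ 0.5197,  0.1665, -0.0049]), 0.74)]
side blue_bottle [(array([ 0.4233, -0.1412,  0.0028]), 0.73)]
side pink_bottle [(array([ 0.4223, -0.2276, -0.001 ]), 0.82)]
side cup [(array([ 0.4582, -0.3516, -0.0023]), 0.76)]
```

View pics/scene0.png

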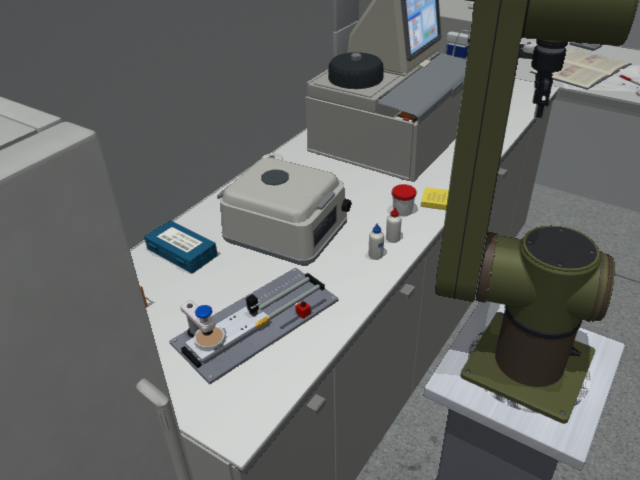

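View pics/side0.png

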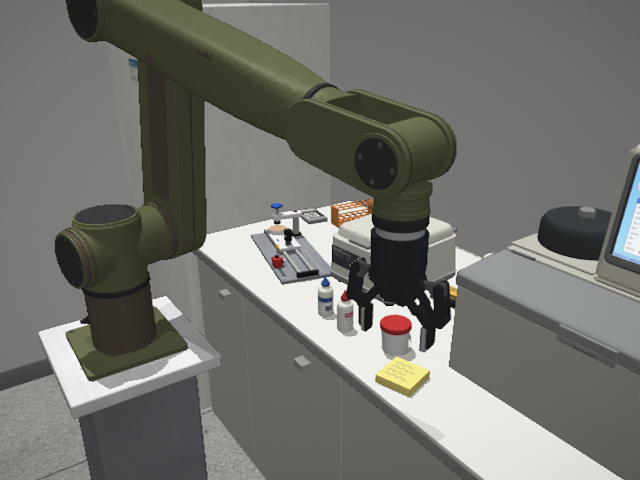

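The scene view shows the stamp at (204,312), handle (252,302), brass index plate (262,322) and red block (303,310). The networks agree: rail yaw is about -15°. Next I check the clearance along the path.

Run:
```python
from h import *
p,d=robot.camera("scene");c=robot.calibration("scene")
v,u=np.nonzero(d>0);z=d[v,u];X=np.linalg.solve(c["K"],np.array([u*z,v*z,z]))
W=(c["R"].T@(X-c["t"][:,None])).T
for y in np.arange(-.7,.6,.1):
    print(round(y,1),[round(float(W[m,2].max()),2) if (m:=((W[:,1]>y)&(W[:,1]<y+.1)&(W[:,0]>x)&(W[:,0]<x+.1)&(W[:,2]<.6))).sum()>5 else None for x in np.arange(.2,1,.1)])
print(robot.calibration("wrist")["tool_from_camera"])
T=np.array([.52,.10]); s=robot.sense(); R=Ro.from_rotvec(s["tool_rot"])
R2=R*Ro.from_rotvec([0,0,np.radians(35)]);print(R2.as_matrix(), R2.inv().apply(np.r_[T,.30]-s["ee_pos"])*1000)
```

```text
-0.7 [0.41, -0.48, 0.23, 0.24, 0.45, 0.44, 0.35, 0.42]
-0.6 [0.44, 0.01, 0.23, 0.24, 0.3, 0.32, 0.29, 0.44]
-0.5 [None, 0.02, 0.23, 0.24, 0.3, 0.3, 0.25, 0.47]
-0.4 [-0.75, 0.02, 0.07, 0.01, 0.01, None, 0.09, 0.49]
-0.3 [-0.74, 0.01, 0.1, 0.15, None, None, 0.1, 0.51]
-0.2 [-0.75, 0.01, 0.1, 0.16, 0.17, 0.17, 0.14, 0.54]
-0.1 [-0.75, 0.01, 0.01, 0.16, 0.17, 0.17, 0.01, 0.56]
-0.0 [None, 0.01, 0.03, 0.15, 0.16, 0.16, 0.05, 0.59]
0.1 [None, 0.01, 0.04, 0.08, 0.01, 0.05, 0.05, 0.6]
0.2 [None, 0.01, 0.03, 0.12, 0.09, 0.06, 0.01, 0.6]
0.3 [None, 0.01, 0.01, 0.12, 0.09, 0.01, None, 0.57]
0.4 [None, 0.01, 0.01, 0.0, None, None, None, None]
0.5 [None, 0.6, None, None, None, None, None, None]
[[-1.90531028e-04 -9.56076450e-01 -2.93117358e-01  7.45146672e-02]
 [ 9.99999967e-01 -1.32023368e-04 -2.19388538e-04  3.32178921e-04]
 [ 1.71053874e-04 -2.93117390e-01  9.56076444e-01 -1.42878565e-01]
 [ 0.00000000e+00  0.00000000e+00  0.00000000e+00  1.00000000e+00]]
[[ 9.65585707e-01 -2.60085069e-01 -6.09940629e-06]
 [-2.60085069e-01 -9.65585707e-01  9.41504529e-06]
 [-8.33821224e-06 -7.50466865e-06 -1.00000000e+00]] [ 103.27959983 -764.24550873  -68.68370855]
```

```bash
python3 -m jog '[[0,0,-14,7,0],[0,0,-14,7,0],[0,0,-14,7,0],[0,0,-14,7,0],[0,0,-12,7,0]]' 40; python3 -m jog '[[6,-45,0,0,0],[6,-45,0,0,0],[6,-45,0,0,0],[6,-45,0,0,0],[6,-45,0,0,0],[6,-45,0,0,0],[6,-45,0,0,0],[6,-45,0,0,0],[6,-45,0,0,0],[6,-45,0,0,0],[6,-45,0,0,0],[6,-45,0,0,0],[6,-45,0,0,0],[6,-45,0,0,0],[6,-45,0,0,0],[6,-45,0,0,0],[6,-45,0,0,0],[0,0,0,0,0],[0,0,0,0,0]]'
cat > meas.py <<'E'
from h import *
s=robot.sense();print(s["clock"],s["ee_pos"],s["tool_rot"],s["wrist_force"])
for c in("wrist","scene","side"):
    M={}
    for k in range(3):
        p,d=robot.camera(c)
        for t in("stamp_head","handle","notch","index_block","rail"):
            r=robot.mark_of(c,t)
            if r and r[0]["confidence"]>.4: M.setdefault(t,[]).append(r[0]["position"])
    cv2.imwrite(f"pics/{c}{s['clock']:.1f}.png",p[:,:,::-1])
    for t in M: print(c,t,len(M[t]),np.median(M[t],0).round(4))
E
python3 meas.py; ls pics
```

```text
clock: 1.45
ee_pos: [0.2215, -0.6112, 0.3003]
tool_rot: [3.113, -0.42, 0.0]
wrist_force: [0.4, -0.4, 0.6]
opening: 0.0126
grasp_force: 0.0
clock: 3.35
ee_pos: [0.5189, 0.1018, 0.2991]
tool_rot: [3.114, -0.409, -0.001]
wrist_force: [-0.9, 0.1, -0.0]
opening: -0.0001
grasp_force: 0.0
3.35 [0.5188862  0.1018235  0.29908572] [ 3.11428440e+00 -4.08596229e-01 -9.97642133e-04] [-9.38649436e-01  1.30337190e-01 -6.35668081e-04]
wrist stamp_head 3 [0.5554 0.3065 0.1197]
wrist handle 3 [0.5326 0.1961 0.0569]
wrist notch 3 [0.5004 0.2109 0.0255]
wrist index_block 3 [0.455  0.1272 0.0118]
wrist rail 3 [ 0.5237  0.1641 -0.004 ]
scene stamp_head 3 [0.5573 0.3049 0.1185]
scene handle 3 [0.5333 0.1973 0.0613]
scene notch 3 [0.5007 0.2022 0.0229]
scene index_block 2 [0.4515 0.1254 0.0088]
scene rail 3 [ 0.5211  0.1636 -0.0022]
side stamp_head 3 [0.56   0.3094 0.1143]
side handle 3 [0.5309 0.1975 0.0615]
side notch 3 [0.496  0.2063 0.0248]
side index_block 3 [0.4557 0.1272 0.0088]
side rail 3 [5.227e-01 1.677e-01 4.000e-04]
scene0.png
scene3.4.png
side0.png
side3.4.png
wrist3.4.png
```

View pics/wrist3.4.png

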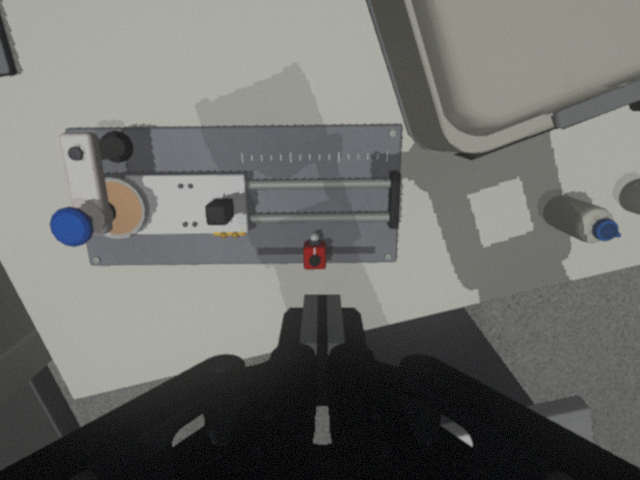

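```bash
cat > fit.py <<'E'
from h import *
# refine by depth/outlines in the wrist camera
s=robot.sense();p,d=robot.camera("wrist");c=robot.calibration("wrist")
T=c["tool_from_camera"];R=Ro.from_rotvec(s["tool_rot"]).as_matrix()
def cloud(m):
    v,u=np.nonzero(m&(d>0));z=d[v,u];X=np.linalg.solve(c["K"],np.array([u*z,v*z,z])).T
    return (X@T[:3,:3].T+T[:3,3])@R.T+s["ee_pos"]
for t,lo,hi in(("stamp_head",.110,.125),("handle",.07,.085),("index_block",.03,.045),("rail",.004,.014)):
    r=robot.outline_of("wrist",t)
    if not r: print(t,None);continue
    P=cloud(r[0]["pixels"]);Q=P[(P[:,2]>lo)&(P[:,2]<hi)]
    if len(Q)<5: print(t,len(P),P[:,2].max());continue
    b=cv2.minAreaRect((Q[:,:2]*1000).astype(np.float32))
    print(t,len(Q),np.median(Q[:,2]).round(4),b)
E
python3 fit.py
```

```text
stamp_head 8301 0.07853645584317476
handle 483 0.0757 ((552.3595581054688, 239.1097869873047), (115.05180358886719, 21.73896026611328), 62.26673889160156)
index_block 549 0.0361 ((455.0085144042969, 126.47208404541016), (23.377511978149414, 28.926881790161133), 75.00491333007812)
rail 27913 0.0102 ((530.3009033203125, 190.46536254882812), (344.9056396484375, 150.35110473632812), 75.56849670410156)
```

```bash
python3 -m jog '[[-3,-42,0,-0.5,0],[-3,-42,0,0,0],[-3,-42,0,0,0],[-3,-41,0,0,0],[-3,-41,0,0,0],[0,0,40,0,0],[0,0,40,0,0],[0,0,40,0,0],[0,0,40,0,0],[0,0,0,0,0],[0,0,0,0,0],[0,0,0,0,0]]'
python3 - <<'E'
from h import *
for c in ("scene","side"):
    p,d=robot.camera(c); print([(r["position"],r["confidence"]) for r in robot.mark_of(c,"stamp_head")[:1]])
    if c=="scene": im=p[270:350,150:260]; cv2.imwrite("pics/s2.png",cv2.resize(im[:,:,::-1],None,fx=5,fy=5))
print(robot.sense()["ee_pos"],robot.sense()["tool_rot"])
E
```

```text
clock: 7.5
ee_pos: [0.5589, 0.3068, 0.1427]
tool_rot: [-3.114, 0.398, -0.007]
wrist_force: [-0.5, -0.7, -0.5]
opening: -0.0001
grasp_force: 0.0
[([0.5609, 0.3046, 0.1195], 0.63)]
[([0.5618, 0.3095, 0.1148], 0.49)]
[0.55837043 0.30662746 0.14198935] [-3.11407331  0.39826315 -0.00551892]
```

View pics/s2.png

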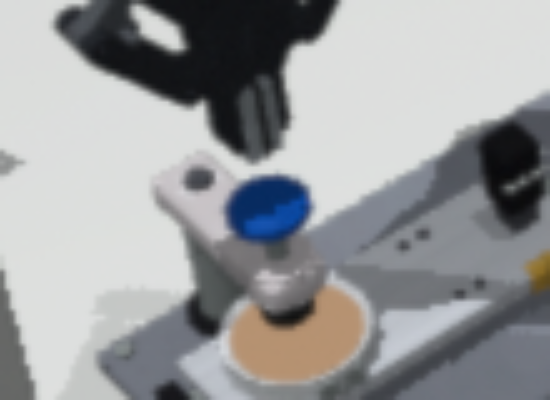

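Crop: shut fingertips (260,155) hang above the blue head (268,205), with the dish beneath. Pressing now.

```bash
python3 -m jog '[[0,0,12,0,0],[0,0,8,0,0],[0,0,4,0,0],[0,0,0,0,0],[0,0,0,0,0]]'; python3 -m jog '[[0,0,4,0,0],[0,0,4,0,0],[0,0,0,0,0],[0,0,0,0,0]]'
```

```text
clock: 8.2
ee_pos: [0.5568, 0.306, 0.1152]
tool_rot: [3.116, -0.398, -0.002]
wrist_force: [-1.9, -0.5, 2.1]
opening: 0.0002
grasp_force: 1.1
clock: 8.6
ee_pos: [0.5575, 0.3063, 0.1079]
tool_rot: [-3.116, 0.398, -0.001]
wrist_force: [-1.2, -0.3, 4.7]
opening: 0.0001
grasp_force: 2.2
```

```bash
python3 -m jog '[[0,0,3,0,0],[0,0,2,0,0],[0,0,0,0,0],[0,0,0,0,0]]'
```

```text
clock: 9.0
ee_pos: [0.5576, 0.3063, 0.104]
tool_rot: [-3.116, 0.398, -0.001]
wrist_force: [-3.3, -1.5, 9.2]
opening: 0.0001
grasp_force: 4.5
```

```bash
python3 -m jog '[[0,0,1.5,0,0],[0,0,0,0,0],[0,0,0,0,0],[0,0,0,0,0]]'
```

```text
clock: 9.4
ee_pos: [0.5576, 0.3063, 0.1039]
tool_rot: [-3.116, 0.398, -0.001]
wrist_force: [-6.5, -3.0, 14.4]
opening: 0.0001
grasp_force: 7.5
```

```bash
python3 -m jog '[[0,0,-20,0,0],[0,0,-40,0,0],[0,0,-40,0,0],[0,36,0,0,0],[0,37,0,0,85],[0,37,0,0,85],[0,0,0,0,85],[0,0,0,0,85],[0,0,0,0,85]]'; python3 meas.py; python3 fit.py
```

```text
clock: 10.3
ee_pos: [0.5295, 0.2002, 0.2005]
tool_rot: [-3.116, 0.398, 0.0]
wrist_force: [0.2, 1.1, 0.3]
opening: 0.0723
grasp_force: 0.0
10.3 [0.52954659 0.20021741 0.20054277] [-3.11598704e+00  3.97795507e-01  2.84157521e-04] [0.17458275 1.11923623 0.28355087]
wrist stamp_head 3 [0.5541 0.3057 0.1194]
wrist handle 3 [0.5311 0.1959 0.0592]
wrist notch 3 [0.4997 0.209  0.0264]
wrist index_block 3 [0.4533 0.126  0.0137]
wrist rail 3 [ 0.5219  0.1641 -0.0021]
scene stamp_head 3 [0.5591 0.3051 0.1196]
scene handle 3 [0.5303 0.1997 0.0595]
scene notch 3 [0.5004 0.202  0.0245]
scene index_block 3 [0.451  0.1277 0.0107]
scene rail 3 [ 0.5219  0.1618 -0.0037]
side stamp_head 3 [0.5601 0.3082 0.1161]
side handle 3 [0.5307 0.1977 0.0617]
side notch 3 [0.4954 0.2046 0.0243]
side index_block 3 [0.4544 0.1285 0.0097]
side rail 3 [5.218e-01 1.686e-01 4.000e-04]
stamp_head 2440 0.1158 ((558.5702514648438, 305.9402160644531), (32.26411056518555, 33.01628494262695), 19.569583892822266)
handle 860 0.0759 ((552.1390991210938, 238.56895446777344), (108.57884216308594, 49.22868347167969), 75.07566833496094)
index_block 930 0.0361 ((455.02142333984375, 126.30894470214844), (24.420738220214844, 29.605756759643555), 74.73243713378906)
rail 45052 0.0102 ((530.6661376953125, 190.484130859375), (344.4982604980469, 149.57139587402344), 75.5405502319336)
```

```bash
python3 -m jog '[[1.5,0,40,0,85],[0,0,40,0,85],[0,0,40,0,85],[0,0,25,0,85],[0,0,11,0,85],[0,0,0,0,85],[0,0,0,0,85]]'; python3 -m jog '[[0,0,0,0,0],[0,0,0,0,0],[0,0,0,0,0],[0,0,0,0,0],[0,0,0,0,0],[0,0,0,0,0],[0,0,0,0,0],[0,0,0,0,0],[0,0,0,0,0],[0,0,0,0,0]]' 40
```

```text
clock: 13.95
ee_pos: [0.532, 0.1996, 0.0463]
tool_rot: [-3.115, 0.398, -0.003]
wrist_force: [-0.3, -0.5, 0.9]
opening: 0.0849
grasp_force: 0.0
clock: 14.95
ee_pos: [0.5312, 0.1994, 0.0454]
tool_rot: [-3.116, 0.398, -0.001]
wrist_force: [-2.3, -0.3, 5.3]
opening: 0.0197
grasp_force: 43.3
```

```bash
python3 -m jog '[[0,5,0,0,0],[0,8,0,0,0],[0,9,0,0,0],[0,9,0,0,0],[0,9,0,0,0],[0,9,0,0,0],[0,9,0,0,0],[0,8,0,0,0],[0,4,0,0,0],[0,0,0,0,0],[0,0,0,0,0],[0,0,0,0,0]]'; python3 fit.py; python3 -c "
from h import *
s=robot.sense();print((s['ee_pos'][:2]-[.5215,.1644])@[.2492,.9684], s['wrist_force'])"
```

```text
clock: 16.15
ee_pos: [0.5135, 0.1309, 0.0454]
tool_rot: [3.116, -0.399, 0.001]
wrist_force: [-0.2, -0.8, 5.5]
opening: 0.0192
grasp_force: 43.5
stamp_head 49367 0.09186302874790361
handle 3570 0.0759 ((513.5975952148438, 130.58970642089844), (19.459747314453125, 20.085771560668945), 76.2519760131836)
index_block 1031 0.0361 ((455.64556884765625, 133.01693725585938), (10.481401443481445, 24.191967010498047), 75.56108093261719)
rail 86891 0.0102 ((522.1892700195312, 157.8195037841797), (277.7375793457031, 149.60096740722656), 75.65186309814453)
-0.03435538952041931 [-1.22050848  0.59519495  5.91514714]
```

```bash
cat > y.sh <<'E'
python3 -c "
from h import *
s=robot.sense();print('RAILY',((s['ee_pos'][:2]-[.5215,.1644])@[.2492,.9684]*1000).round(2),'F',(s['wrist_force'][:2]@[.2492,.9684]).round(2))"
E
python3 -m jog '[[0,2,0,0,0],[0,2,0,0,0],[0,0,0,0,0]]'>/dev/null; sh y.sh
for i in 1; do python3 -m jog '[[0,1,0,0,0],[0,1,0,0,0],[0,0,0,0,0]]'>/dev/null; sh y.sh; python3 -m jog '[[0,1,0,0,0],[0,1,0,0,0],[0,0,0,0,0]]'>/dev/null; sh y.sh; python3 -m jog '[[0,1,0,0,0],[0,1,0,0,0],[0,0,0,0,0]]'>/dev/null; sh y.sh; done
```

```text
RAILY -38.3 F -1.02
RAILY -40.16 F 0.83
RAILY -41.49 F 3.94
RAILY -43.6 F 2.81
```

```bash
python3 -m jog '[[0,1,0,0,0],[0,1,0,0,0],[0,0,0,0,0]]'>/dev/null; sh y.sh; python3 -m jog '[[0,1,0,0,0],[0,0.5,0,0,0],[0,0,0,0,0]]'>/dev/null; sh y.sh;  python3 -m jog '[[0,1,0,0,0],[0,0.5,0,0,0],[0,0,0,0,0]]'>/dev/null; sh y.sh;  python3 -m jog '[[0,1,0,0,0],[0,0.5,0,0,0],[0,0,0,0,0]]'>/dev/null; sh y.sh
```

```text
RAILY -46.0 F 1.55
RAILY -47.76 F -0.04
RAILY -49.57 F -1.58
RAILY -51.42 F -3.93
```

```bash
python3 -m jog '[[0,1,0,0,0],[0,0,0,0,0],[0,0,0,0,0]]'>/dev/null; sh y.sh; python3 -m jog '[[0,0.7,0,0,0],[0,0,0,0,0],[0,0,0,0,0]]'>/dev/null; sh y.sh
```

```text
RAILY -52.66 F -3.58
RAILY -53.16 F -2.05
```

```bash
python3 -m jog '[[0,0.5,0,0,0],[0,0,0,0,0],[0,0,0,0,0],[0,0,0,0,0]]'; sh y.sh; python3 fit.py
python3 - <<'E'
from h import *
a=np.array([.2492,.9684])
for c in("scene","side","wrist"):
    p,d=robot.camera(c)
    for t in("notch","index_block","handle"):
        r=robot.mark_of(c,t)
        if r: print(c,t,((r[0]["position"][:2]-np.array([.5215,.1644]))@a*1000).round(1),round(r[0]["confidence"],2))
    if c=="wrist": cv2.imwrite("pics/w9.png",p[:,:,::-1])
E
```

```text
clock: 19.8
ee_pos: [0.5089, 0.1126, 0.0454]
tool_rot: [3.115, -0.398, 0.001]
wrist_force: [-1.5, -1.1, 7.3]
opening: 0.0192
grasp_force: 43.6
RAILY -53.29 F -1.41
stamp_head 49052 0.07788285056145176
handle 3530 0.0759 ((508.7926940917969, 112.41041564941406), (19.32846450805664, 20.77787208557129), 75.82958221435547)
index_block 2652 0.0362 ((454.4200439453125, 126.42056274414062), (24.071794509887695, 24.890661239624023), 76.06427001953125)
rail 76308 0.0102 ((519.9143676757812, 148.76077270507812), (258.79327392578125, 149.47462463378906), 75.66859436035156)
scene notch -57.4 0.55
scene index_block -54.8 0.65
scene handle -52.3 0.63
side notch -56.2 0.58
side index_block -51.5 0.49
side handle -54.7 0.71
wrist index_block -55.1 0.62
wrist handle -56.1 0.73
```

View pics/w9.png

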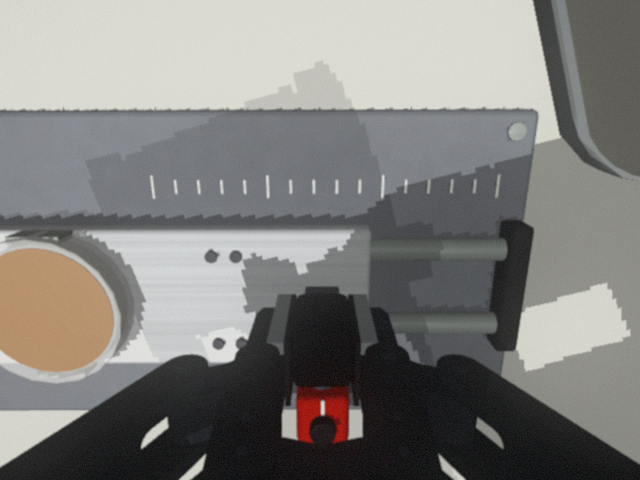

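The wrist view shows the handle (322,320) squarely gripped and in line with the red block's white mark (322,408). By depth, both sit at rail y = -53.5 mm.

```bash
python3 -c "
from rig import robot
print(robot.sign_off())"
```

```text
the job is handed in; nothing more can be done
None
```

I pressed the stamp to its stop and it sprang back up. The carriage stands still with the ball in the notch (handle and red block level along the rail by depth), the handle is still gripped at about 43 N, and I handed the job in at about 20 s; no verdict came back.

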